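# Find the theatre's crate by the brand underneath and push it to the dispatch line

### The arm

A 6-joint arm with a two-finger parallel gripper is mounted at the origin on the work surface. World frame = base frame: x ahead of the robot, y to its left, z up, the work surface at z = 0. Lengths are in m, angles in rad, forces in N, time in s.
With the tool pointing down it reaches from about 0.4 to 0.825 m from the base axis. Payload 7 kg.
Tool frame: the origin (TCP) lies midway between the tips of the shut fingers; the grasp point (between the pads) lies tcp_to_grasp behind it (tcp_to_grasp is the distance from the TCP to the grasp point, in m); x points along the fingers, y is the direction in which the jaws open and shut, and the axes are right-handed (so a half turn about x gives the same grasp; the last joint's range is limited). The gripper opens to 88 mm and grips with 3 to 60 N. Pads are 19 mm wide; open, the fingers measure 130 mm over their backs; the gripper's body (78 mm by 193 mm) begins 47 mm behind the grasp point.
Start: joints at [1.452, 0.359, 0.012, 0, -1.224, -0.288], TCP at [0.267, 0.62, 0.227] pointing down, gripper open.
Joint ranges: [-3.07, 3.07], [-1.43, 2.12], [-1.02, 1.25], [-3.03, 1.67], [-3.05, -0], [-3.03, 3.03]. Speed limits (rad/s): [2.39, 2.39, 3.01, 3.14, 3.14, 3.14].

### API

Orientations are given as a unit quaternion [w, x, y, z].
In Python, from cell import * gives the robot as it stands. The module is installed in compiled form; this text tells all that it offers.
- The arm moves only by the shell command python3 -m creep 'ROWS' [FORCE]. ROWS is JSON, a list that holds one entry, the list of rows, each a list of 7 numbers: the opening, from 0 (shut) to 1 (fully open), then the shift along the tool's x, y, z in cm, then the turn, a rotation vector about the tool's x, y, z in degrees. A call has exactly 5 rows; each row is the pose to reach, as a shift and turn from the pose commanded when the call began, along the tool's axes at that moment; what a row does not reach only later rows make up. A row lasts 1/8 s, in which the tool goes at most 62.5 mm and 10.7 degrees, less where a joint would pass 70% of its speed; a pose out of reach is approached as far as the arm can. A call with a gripper value outside its range is refused whole. The fingers move at their own pace and stop on an object; FORCE is the grip in N (left out, the last holds). Time passes only in rows, so rows that repeat a pose let the fingers close, or fill a call up. It gives the time, the measured TCP pose, the force and the opening at its end, in the units of the state.
- observe(): the state, without advancing time (a new reading comes with each control period).
- get_image(name): name is "scene" or "top" or "wrist"; returns a dict with "img" (420x560x3 uint8, red, green, blue), "range_z" (420x560 float32, m along the optical axis (not along the pixel's ray), 0 where there is no reading), "fx", "fy", "cx", "cy" (pixels), "cam_to_world" (4x4, takes a point from camera to world coordinates); the wrist camera has in their place "mount" (4x4, takes a point from camera to tool coordinates, whose origin is the TCP and whose axes are the tool frame's). Camera axes: x right, y down, z forward; pixel columns grow to the right and rows downward; lengths in m; the calibration is good to about 2 mm. The wrist camera is an equidistant fisheye: a pixel r from the principal point sees the ray r / f radians off the axis. A picture is of the moment at which its call begins: read the wrist's pose just before it.
- finish_job(): hands the job in, once; it reports no verdict.
The state is a dict: "time": time; "joint_pos": joint angles; "dq": joint speeds; "joint_torque": joint torques, N m; "ee_pos": TCP position; "tool_rot": TCP orientation; "wrist_force": force on the tool from outside, world axes, zero at the start; "ft_torque": the same for the moment, N m; "width": finger opening in m.
Only numpy, scipy, OpenCV 4.12 (cv2) and the standard library are available. Lean on these libraries where they do the work, as an engineer would, in place of code of your own. Each camera call takes 0.05 s, during which the arm holds its last target. There are 200 camera calls.

### The job

One of the two empty wooden crates belongs to the theatre, with a pig's head burnt into its underside, and has to go back. Nothing is grasped or lifted: with the fingertips tip first the left crate, then the right one (as the robot sees them) towards the robot by about 60 degrees, so that its underside shows to the far side of the table, and each time let it down flat again without dropping it or turning it over. Then push the branded crate, standing upright, away to the masking-tape dispatch line until its far bottom edge lies on the tape and along it; leave the other crate well short of the tape and the things around them undisturbed.

Things in the scene. Friction and masses are not known exactly. Their poses are not given: they have to be found in the camera images.
- crate_a: one of two alike open-topped wooden crates, left or right by chance. 140 mm deep (x), 170 mm wide (y), about 0.5 kg, empty. Slatted boards 6 mm thick: a high back on the robot's side, 122 mm tall, the front and both sides only 54 mm; a 12 mm post in each inner corner, inner floor 24 mm above the table. 6 mm rubber skids under its near and far edges. Origin: centre of the underside, at table level; x points away from the robot (turned up to 0.2 rad)
- crate_b: one of two alike open-topped wooden crates, left or right by chance. 140 mm deep (x), 170 mm wide (y), about 0.5 kg, empty. Slatted boards 6 mm thick: a high back on the robot's side, 122 mm tall, the front and both sides only 54 mm; a 12 mm post in each inner corner, inner floor 24 mm above the table. 6 mm rubber skids under its near and far edges. Origin: centre of the underside, at table level; x points away from the robot (turned up to 0.2 rad)
- crate_a_near_edge (a point): middle of crate_a's bottom edge on the robot's side, at table level; it tips about this edge. The rubber grips: with the high back pulled towards the robot from inside, 10 to 15 mm under its top edge, the crate tips about this edge (about 3 N); pulled lower it slides. Pushed from behind at half height or lower it slides upright. Let go, it falls back flat from up to about 70 degrees; beyond that it topples over
- crate_a_far_edge (a point): middle of crate_a's bottom edge on the far side, 140 mm beyond the near edge; at table level while the crate stands, about 120 mm up when it is tipped by 60 degrees
- crate_b_near_edge (a point): the same point of crate_b's near bottom edge
- crate_b_far_edge (a point): the same point of crate_b's far bottom edge
- stamp (a point): centre of the brand, a dark burnt pig's head about 80 mm across (ring, snout, two ears) in the middle of the underside of one of the two crates; the other's underside is bare plywood. It cannot be seen until the crate is tipped; then it faces the far side of the table
- line: the dispatch line: a straight strip of tan masking tape stuck flat on the table beyond the crates, 38 mm wide (its x) and 800 mm long (its y). Origin: its centre; x points across it away from the robot (turned by up to 0.08 rad)
- paint_jar: bystander between the crates: lidded paint jar, 44 mm across, 60 mm tall; origin at the centre of its foot
- snout: bystander between the crates, nearer the robot: pink papier-mache snout, 52 mm across, 30 mm tall; origin at the centre of its foot
- glue_bottle: bystander to the right: white glue bottle, 56 mm across, 165 mm tall; origin at the centre of its foot
- tape_roll: bystander to the left: roll of masking tape lying flat, 104 mm across, 38 mm tall; origin at the centre of its underside
- palette_knife: bystander to the right: palette knife lying flat, 200 mm long along its x, under 30 mm tall; origin near its middle, at its underside
- paint_tin: bystander to the left: plain steel paint tin, 72 mm across, 85 mm tall; origin at the centre of its foot
There are look-alikes about, which are no part of the job. What is shaped like the crate_a but pink is not meant.

How it is judged:
By the outcome, as a careful person would: the job done as asked, in the order asked, and still so for the second after the job is handed in, with the robot touching nothing.
It also fails if it takes over 72 s, if anything falls off the work surface, if the arm or the gripper's body presses on something with over 40 N, if the wrist force passes 120 N, or if a joint passes its speed limit or range.

## Working session

There is one attempt and no reset: what is moved stays moved. The work goes in short steps, Python scripts to look and compute and a shell command to move; the robot and the scene stay as the last step left them, time stands still between calls to the robot, and variables do not carry over. Pictures are saved under pics/ and viewed, about 8 in all and at most 12, crops included, and the job is handed in when it is done.

```bash
mkdir -p pics; cat > h.py <<'E'
from cell import *
import numpy as np, cv2
from scipy.spatial.transform import Rotation as R
def snap(n,name):
    d=get_image(n); cv2.imwrite(f'pics/{name}.png',d['img'][:,:,::-1]); np.savez(f'pics/{name}.npz',**d); return d
def pts(d):
    z=d['range_z']; v,u=np.mgrid[:z.shape[0],:z.shape[1]]
    P=np.stack([(u-d['cx'])/d['fx']*z,(v-d['cy'])/d['fy']*z,z],-1)
    T=np.array(d['cam_to_world']); return P@T[:3,:3].T+T[:3,3]
def rot():
    q=observe()['tool_rot']; return R.from_quat([q[1],q[2],q[3],q[0]])
E
python3 - <<'E'
from h import *
o=observe(); print(o)
print(rot().as_matrix().round(3))
for n in ('scene','top'):
    d=snap(n,n+'0'); print(n,d['fx'],d['cx'],d['cy'],np.array(d['cam_to_world']).round(3).tolist(), (d['range_z']>0).mean())
E
```

```text
{'time': 0.0, 'joint_pos': array([ 1.45207566e+00,  3.59384139e-01,  1.10501384e-02, -3.60678922e-04,
       -1.22411269e+00, -2.88085175e-01]), 'dq': array([-5.79404336e-04, -9.31334967e-05,  7.41498870e-05,  8.41820584e-04,
        6.80627467e-04,  1.72384559e-03]), 'joint_torque': array([ 4.29944259e-05, -5.82723427e+01,  2.93049020e+01,  6.99758381e+00,
        7.00752513e-03, -1.61427911e-04]), 'ee_pos': array([0.26691796, 0.61943725, 0.22561878]), 'tool_rot': array([ 0.14228882, -0.69245053,  0.1434719 ,  0.69259076]), 'wrist_force': array([-0.21698008, -0.58854797,  0.46576133]), 'ft_torque': array([ 0.03454076, -0.04196343, -0.01906236]), 'width': 0.08783767545049624}
[[-0.001 -0.396 -0.918]
 [-0.002 -0.918  0.396]
 [-1.     0.002 -0.   ]]
scene 382.5284554843566 280.1963944820355 208.47051385282612 [[0.553, 0.597, -0.582, 1.088], [0.833, -0.379, 0.403, -0.37], [0.02, -0.707, -0.707, 0.71], [0.0, 0.0, 0.0, 1.0]] 0.9959566326530612
top 413.6074693763237 266.45866826639855 209.7739168884813 [[0.014, -0.985, 0.174, 0.337], [-1.0, -0.017, -0.018, 0.014], [0.021, -0.174, -0.985, 1.093], [0.0, 0.0, 0.0, 1.0]] 0.9958971088435374
```

View pics/top0.png

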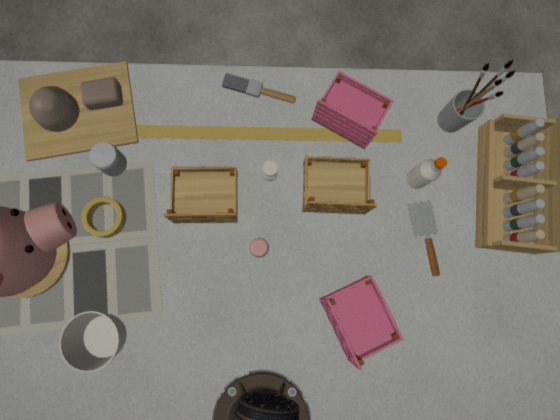

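View pics/scene0.png

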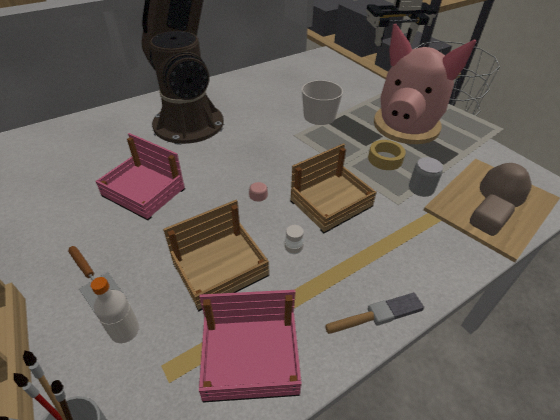

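Top view: wooden crates at (204,193) and (337,185). Their look-alikes are the pink crates at (352,108) and (361,320), and the bottle rack at (520,185), which is wooden but not a crate. I choose the two wooden ones. The tape runs from (138,132) to (400,135). The snout is at (259,247), the jar at (270,170) and the glue bottle at (425,173).

```bash
cat > m.py <<'E'
from h import *
def rectfit(Q):
    r=cv2.minAreaRect((Q*1000).astype(np.float32)); return np.array(cv2.boxPoints(r)).round(0).astype(int).tolist(), np.round(r[2],1)
def measure(ds,yr,xr=(0.35,0.9)):
    A=[];C=[]
    for d in ds: A.append(pts(d).reshape(-1,3)); C.append(cv2.cvtColor(d['img'],cv2.COLOR_RGB2HSV).reshape(-1,3))
    A=np.vstack(A);C=np.vstack(C)
    m=(A[:,1]>yr[0])&(A[:,1]<yr[1])&(A[:,0]>xr[0])&(A[:,0]<xr[1])
    w=m&(C[:,0]>8)&(C[:,0]<24)&(C[:,1]>60)
    for nm,a,b in(('all',.012,.14),('back',.075,.14),('top',.112,.14)):
        Q=A[w&(A[:,2]>a)&(A[:,2]<b)]
        if len(Q)>10: print(nm,len(Q),Q.min(0).round(3),Q.max(0).round(3),rectfit(Q[:,:2]))
E
python3 - <<'E'
from m import *
d0=dict(np.load('pics/top0.npz'));d1=dict(np.load('pics/scene0.npz'))
P=pts(d0)
for n,(u,v) in dict(L=(204,193),R=(337,185),jar=(270,170),snout=(259,247),glue=(425,173),tin=(105,158),roll=(102,217),pinkF=(352,108),pinkN=(361,320)).items(): print(n,P[v,u].round(3))
for d in(d0,d1):
    p=pts(d)[np.s_[190:230,:]] if 0 else pts(d)
    m=(abs(p[...,2])<.05)&(p[...,0]>.3)&(p[...,0]<.7)&(abs(p[...,1])<.4); 
    t=m&(abs(p[...,2])<.006); print('table z',np.median(p[t][:,2]))
for nm,ds in(('top',[d0]),('scene',[d1])):
    cL=P[193,204];cR=P[185,337]
    for c in(cL,cR): print(nm);measure(ds,(c[1]-.11,c[1]+.11),(c[0]-.12,c[0]+.105))
# tape
for d in(d0,d1):
    p=pts(d);h=cv2.cvtColor(d['img'],cv2.COLOR_RGB2HSV)
    m=(h[...,0]>14)&(h[...,0]<30)&(h[...,1]>70)&(abs(p[...,2])<.008)&(p[...,0]>.55)&(p[...,0]<.8)&(abs(p[...,1])<.45)
    m=cv2.morphologyEx(m.astype(np.uint8),cv2.MORPH_OPEN,np.ones((3,3)));Q=p[m>0]
    print('tape',len(Q),rectfit(Q[:,:2]),np.polyfit(Q[:,1],Q[:,0],1))
    f=np.polyfit(Q[:,1],Q[:,0],1)
    rr=Q[:,0]-np.polyval(f,Q[:,1]);print(np.percentile(rr,[2,50,98]))
E
python3 -c "
import cell;print([n for n in dir(cell) if n[0]!='_']);print(getattr(cell,'tcp_to_grasp',None))"
```

```text
L [0.568 0.16  0.022]
R [ 0.596 -0.192  0.025]
jar [ 0.624 -0.012  0.059]
snout [0.428 0.012 0.03 ]
glue [ 0.611 -0.397  0.105]
tin [0.64  0.403 0.085]
roll [0.503 0.43  0.   ]
pinkF [ 0.815 -0.237  0.023]
pinkN [ 0.248 -0.248  0.023]
table z -0.0010728042866616772
table z 0.00015645166242450603
top
all 3679 [0.49  0.072 0.012] [0.633 0.244 0.125] ([[490, 242], [495, 71], [635, 76], [630, 246]], np.float64(1.8))
back 435 [0.491 0.072 0.075] [0.514 0.241 0.125] ([[490, 241], [495, 71], [514, 72], [509, 241]], np.float64(1.6))
top 243 [0.491 0.072 0.112] [0.513 0.239 0.125] ([[490, 239], [495, 71], [513, 72], [508, 240]], np.float64(1.7))
top
all 3668 [ 0.524 -0.273  0.012] [ 0.667 -0.1    0.125] ([[523, -270], [664, -273], [668, -104], [527, -100]], np.float64(88.6))
back 467 [ 0.524 -0.27   0.075] [ 0.547 -0.1    0.125] ([[522, -270], [542, -270], [547, -101], [527, -100]], np.float64(88.2))
top 241 [ 0.524 -0.27   0.112] [ 0.544 -0.1    0.125] ([[524, -270], [541, -270], [544, -101], [526, -100]], np.float64(89.1))
scene
all 4384 [0.489 0.07  0.012] [0.636 0.246 0.125] ([[489, 243],
[... 342 characters left out ...]
 ([[522, -271], [664, -274], [668, -105], [526, -101]], np.float64(88.7))
back 1329 [ 0.523 -0.271  0.075] [ 0.546 -0.103  0.125] ([[521, -271], [542, -271], [547, -103], [526, -103]], np.float64(88.5))
top 443 [ 0.523 -0.271  0.112] [ 0.545 -0.103  0.125] ([[522, -271], [541, -271], [545, -103], [526, -103]], np.float64(88.7))
tape 2887 ([[725, 359], [726, -380], [767, -379], [766, 359]], np.float64(0.1)) [2.20037575e-04 7.45620703e-01]
[-0.01771827 -0.00020495  0.01823314]
tape 3248 ([[722, 361], [726, -380], [767, -380], [763, 361]], np.float64(0.3)) [-0.00310178  0.74464529]
[-0.01883507  0.0001744   0.0181136 ]
['Unreachable', 'finish_job', 'get_image', 'observe', 'tcp_to_grasp']
0.0188
```

```bash
python3 - <<'E'
import cv2
a=cv2.imread('pics/top0.png')[80:270,150:400]; cv2.imwrite('pics/crop0.png',cv2.resize(a,None,fx=3,fy=3,interpolation=cv2.INTER_CUBIC))
E
```

```text
(no output)
```

View pics/crop0.png

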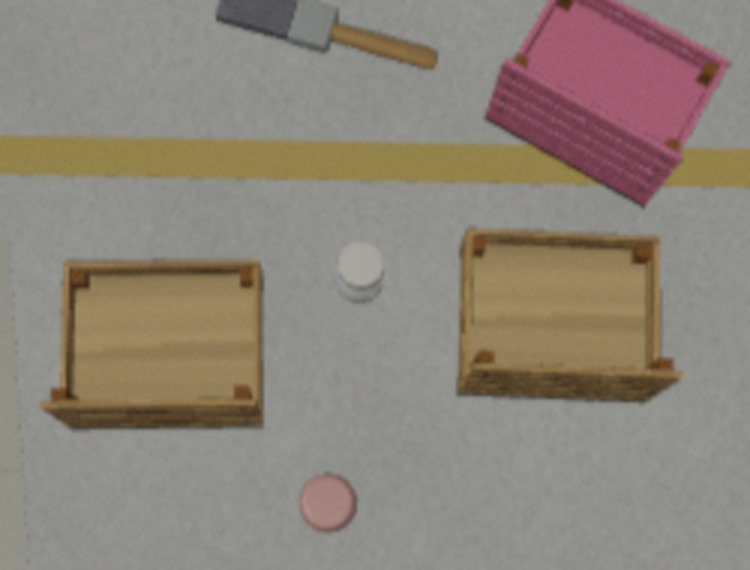

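The crop confirms the choice: both wooden crates stand upright, with the high back on the robot's side. The left one is at crop (160,340), the right at (560,305). The far pink crate reaches over the tape at crop (645,205).

```bash
cat >> h.py <<'E'
def goto(p,yaw,tilt=0):
    """tool x down, z towards robot, at crate yaw (rad); tilt>0 leans the wrist towards the robot (deg)"""
    Rt=R.from_euler('z',yaw)*R.from_euler('y',-tilt,degrees=True)*R.from_matrix(np.array([[0,0,-1],[0,-1,0],[-1,0,0]]).T.T)
    o=observe();r=rot();print('t %.2f'%o['time'],'pos',o['ee_pos'].round(4),'F',o['wrist_force'].round(1))
    print('shift cm',(r.inv().apply(np.array(p)-o['ee_pos'])*100).round(2),'turn deg',np.degrees((r.inv()*Rt).as_rotvec()).round(2))
E
python3 - <<'E'
from h import *
for n in('top0','scene0'):
    d=dict(np.load(f'pics/{n}.npz'));p=pts(d).reshape(-1,3)
    for xr,yr in(((.2,.55),(.3,.5)),((.2,.6),(.5,.85)),((.55,.8),(.3,.6)),((.3,.5),(-.1,.3))):
        m=(p[:,0]>xr[0])&(p[:,0]<xr[1])&(p[:,1]>yr[0])&(p[:,1]<yr[1])
        if m.any(): q=p[m];print(n,xr,yr,q[q[:,2].argmax()].round(3))
    h=cv2.cvtColor(d['img'],cv2.COLOR_RGB2HSV).reshape(-1,3)
    m=(h[:,0]>160)&(h[:,1]>80)&(p[:,0]>.6)&(p[:,1]<0)&(p[:,1]>-.45)&(p[:,2]>.004)
    q=p[m];print('pink',rectfit(q[:,:2]) if 0 else np.array(cv2.boxPoints(cv2.minAreaRect((q[:,:2]*1000).astype(np.float32)))).round())
goto([.537,.158,.22],.026)
goto([.267,.62,.38],.026)
E
```

```text
top0 (0.2, 0.55) (0.3, 0.5) [0.46  0.494 0.18 ]
top0 (0.2, 0.6) (0.5, 0.85) [0.41  0.546 0.231]
top0 (0.55, 0.8) (0.3, 0.6) [0.774 0.569 0.104]
top0 (0.3, 0.5) (-0.1, 0.3) [0.337 0.014 1.093]
pink [[ 705. -272.]
 [ 828. -341.]
 [ 911. -196.]
 [ 788. -126.]]
scene0 (0.2, 0.55) (0.3, 0.5) [0.456 0.5   0.18 ]
scene0 (0.2, 0.6) (0.5, 0.85) [0.289 0.607 0.362]
scene0 (0.55, 0.8) (0.3, 0.6) [0.793 0.561 0.104]
scene0 (0.3, 0.5) (-0.1, 0.3) [0.498 0.087 0.125]
pink [[ 647. -259.]
 [1052. -447.]
 [1127. -286.]
 [ 723.  -97.]]
t 0.10 pos [0.2669 0.6195 0.2257] F [ 0.1 -1.  -1.3]
shift cm [  0.62  31.69 -43.07] turn deg [-2.48e+01  1.00e-02 -8.00e-02]
t 0.10 pos [0.2669 0.6195 0.2257] F [ 0.1 -1.  -1.3]
shift cm [-1.543e+01 -3.000e-02  1.000e-02] turn deg [-2.48e+01  1.00e-02 -8.00e-02]
```

```bash
python3 -m creep '[[[0.4,-5,0,0,-8,0,0],[0.4,-10,0,0,-16,0,0],[0.4,-15,0,0,-24.8,0,0],[0.4,-19,0,0,-24.8,0,0],[0.4,-19,0,0,-24.8,0,0]]]' && python3 -m creep '[[[0.4,0,5,-3,0,0,0],[0.4,0,10,-6,0,0,0],[0.4,0,15,-9,0,0,0],[0.4,0,20,-12,0,0,0],[0.4,0,25,-15,0,0,0]]]'; python3 - <<'E'
from h import *
goto([.537,.158,.16],.026)
E
```

```text
time: 0.72
ee_pos: [0.2675, 0.6207, 0.4203]
tool_rot: [0.007, 0.708, 0.011, -0.706]
wrist_force: [0.1, -0.4, -0.1]
width: 0.0429
time: 1.35
ee_pos: [0.4239, 0.372, 0.4155]
tool_rot: [-0.01, -0.707, -0.009, 0.707]
wrist_force: [0.9, 0.9, 0.3]
width: 0.035
t 1.35 pos [0.4239 0.372  0.4155] F [0.9 0.9 0.3]
shift cm [ 25.56  21.66 -10.77] turn deg [ 0.02  0.06 -0.06]
```

```bash
python3 -m creep '[[[0.4,3,5,-2.5,0,0,0],[0.4,6,10,-5,0,0,0],[0.4,9,15,-7.5,0,0,0],[0.4,12,20,-10,0,0,0],[0.4,16,21.7,-10.8,0,0,0]]]' && python3 -m creep '[[[0.4,5,0,0,0,0,0],[0.4,10,0,0,0,0,0],[0.4,13,0,0,0,0,0],[0.4,14.6,0,0,0,0,0],[0.4,14.6,0,0,0,0,0]]]'; python3 - <<'E'
from h import *
goto([.510,.158,.109],.026)
E
```

```text
time: 1.98
ee_pos: [0.5379, 0.1572, 0.2553]
tool_rot: [0.008, 0.707, 0.008, -0.707]
wrist_force: [0.7, 1.0, -0.4]
width: 0.0351
time: 2.6
ee_pos: [0.5366, 0.1594, 0.1095]
tool_rot: [-0.01, -0.706, -0.009, 0.708]
wrist_force: [0.3, 0.4, 0.2]
width: 0.035
t 2.60 pos [0.5366 0.1594 0.1095] F [0.3 0.4 0.2]
shift cm [0.06 0.07 2.66] turn deg [ 0.    0.12 -0.08]
```

```bash
python3 -m creep '[[[0.4,0,0,1.2,0,0,0],[0.4,0,0,1.8,0,0,0],[0.4,0,0,2.2,0,0,0],[0.4,0,0,2.5,0,0,0],[0.4,0,0,2.8,0,0,0]]]'; python3 -m creep '[[[0.4,0,0,0.1,0,0,0],[0.4,0,0,0.2,0,0,0],[0.4,0,0,0.3,0,0,0],[0.4,0,0,0.4,0,0,0],[0.4,0,0,0.5,0,0,0]]]'; python3 - <<'E'
from m import *
goto([.510,.158,.109],.026)
measure([snap('top','t1')],(.05,.27),(.45,.673))
E
```

```text
time: 3.22
ee_pos: [0.5093, 0.1592, 0.1109]
tool_rot: [0.009, 0.707, 0.009, -0.707]
wrist_force: [0.8, -1.0, 1.1]
width: 0.035
time: 3.85
ee_pos: [0.5043, 0.159, 0.1107]
tool_rot: [0.009, 0.707, 0.009, -0.707]
wrist_force: [2.4, 0.2, 1.5]
width: 0.0352
t 3.85 pos [0.5043 0.159  0.1107] F [2.4 0.2 1.5]
shift cm [ 0.17  0.12 -0.57] turn deg [ 0.01 -0.02  0.01]
all 808 [0.488 0.074 0.014] [0.632 0.238 0.124] ([[488, 238], [492, 72], [632, 75], [628, 241]], np.float64(1.3))
back 18 [0.491 0.102 0.076] [0.495 0.164 0.124] ([[490, 164], [491, 102], [495, 102], [494, 164]], np.float64(0.8))
top 12 [0.493 0.102 0.119] [0.495 0.164 0.124] ([[493, 164], [494, 102], [495, 102], [494, 164]], np.float64(0.8))
```

```bash
python3 -m creep '[[[0.4,0,0,0.9,0,0,0],[0.4,0.07,0,1.9,0,0,0],[0.4,0.22,0,2.9,0,0,0],[0.4,0.46,0,3.8,0,0,0],[0.4,0.78,0,4.7,0,0,0]]]'; python3 - <<'E'
from h import *
goto([.510,.158,.109],.026)
d=snap('scene','s2');p=pts(d)
m=(p[...,0]>.3)&(p[...,0]<.7)&(p[...,1]>.06)&(p[...,1]<.26)
cv2.imwrite('pics/s2c.png',cv2.resize(d['img'][120:260,240:420,::-1],None,fx=3,fy=3))
E
```

```text
time: 4.53
ee_pos: [0.4564, 0.1576, 0.1026]
tool_rot: [-0.009, -0.707, -0.009, 0.707]
wrist_force: [2.1, -0.1, -0.6]
width: 0.035
t 4.53 pos [0.4564 0.1576 0.1026] F [ 2.1 -0.1 -0.6]
shift cm [-0.64  0.1  -5.36] turn deg [ 0.01  0.   -0.  ]
```

View pics/s2c.png

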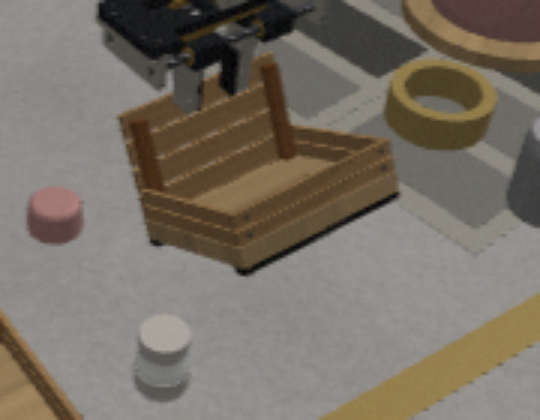

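The crate is tipping about its near edge, with the front raised and the fingers under the back's top edge at crop (210,95). I'll continue to 60°.

```bash
python3 -m creep '[[[0.4,0.4,0,0.88,0,0,0],[0.4,0.88,0,1.72,0,0,0],[0.4,1.42,0,2.51,0,0,0],[0.4,2.04,0,3.26,0,0,0],[0.4,2.43,0,3.68,0,0,0]]]';python3 -m creep '[[[0.4,0.45,0,0.4,0,0,0],[0.4,0.9,0,0.8,0,0,0],[0.4,1.35,0,1.15,0,0,0],[0.4,1.75,0,1.45,0,0,0],[0.4,1.75,0,1.45,0,0,0]]]'; python3 - <<'E'
from h import *
goto([.510,.158,.109],.026)
d=snap('scene','s3');p=pts(d)
h=cv2.cvtColor(d['img'],cv2.COLOR_RGB2HSV)
m=(p[...,0]>.42)&(p[...,0]<.62)&(p[...,1]>.09)&(p[...,1]<.225)&(p[...,2]>.02)&(p[...,2]<.115)&(h[...,0]>8)&(h[...,0]<26)&(h[...,1]>50)
q=p[m];c=q.mean(0);n=np.linalg.svd(q-c,full_matrices=False)[2][2];print('underside',c.round(3),n.round(3),'tilt',np.degrees(np.arccos(abs(n[2]))).round(1),len(q))
cv2.imwrite('pics/s3c.png',cv2.resize(d['img'][100:260,220:430,::-1],None,fx=3,fy=3))
E
```

```text
time: 5.2
ee_pos: [0.4197, 0.1566, 0.078]
tool_rot: [-0.009, -0.707, -0.009, 0.707]
wrist_force: [1.7, 0.5, 1.3]
width: 0.0353
time: 5.82
ee_pos: [0.4054, 0.1561, 0.0606]
tool_rot: [-0.009, -0.707, -0.009, 0.707]
wrist_force: [0.4, -0.2, 1.3]
width: 0.0352
t 5.83 pos [0.4054 0.1561 0.0606] F [ 0.4 -0.2  1.3]
shift cm [ -4.85   0.08 -10.45] turn deg [ 0.01  0.04 -0.04]
underside [0.502 0.148 0.057] [ 0.394 -0.074 -0.916] tilt 23.7 319
```

View pics/s3c.png

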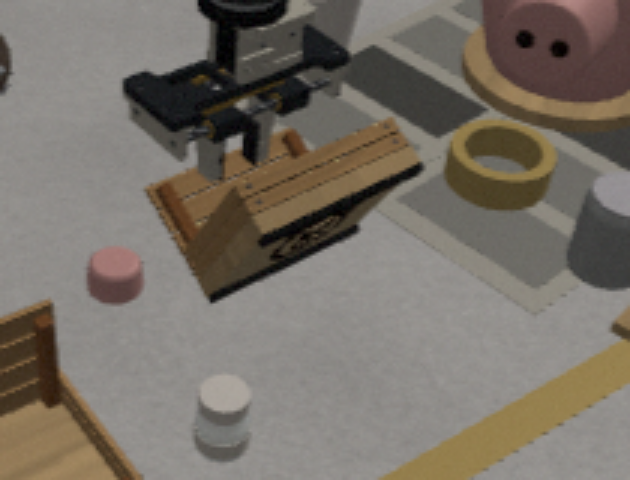

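The brand shows on the left crate's underside at crop (310,238). Next I check the tilt.

```bash
cat > tilt.py <<'E'
from h import *
def tilt(n,x0,yc):
    d=dict(np.load(f'pics/{n}.npz'));p=pts(d);h=cv2.cvtColor(d['img'],cv2.COLOR_RGB2HSV)
    m=(abs(p[...,0]-x0)<.17)&(abs(p[...,1]-yc)<.08)&(p[...,2]>.02)&(p[...,2]<.17)
    dk=m&(h[...,2]<45)&(p[...,0]>x0+.02);q=p[dk];print('dark far: max z',q[q[:,2].argmax()].round(3) if len(q) else None)
    w=m&(h[...,0]>8)&(h[...,0]<26)&(h[...,1]>50)&(h[...,2]>70)&(p[...,2]>.112)&(p[...,0]>x0)
    q=p[w];c=q.mean(0);s=np.linalg.svd(q-c,full_matrices=False);nn=s[2][2];nn*=np.sign(nn[2]);print('front',len(q),c.round(3),nn.round(2),'tilt',np.degrees(np.arctan2(nn[2],np.hypot(*nn[:2]))).round(1))
E
python3 -c "
from tilt import *
tilt('s3',.491,.157)"
```

```text
dark far: max z [0.559 0.196 0.126]
front 968 [0.534 0.155 0.137] [0.48 0.01 0.88] tilt 61.5
```

The left crate is at about 61° and branded. Letting it down by the reverse path.

```bash
python3 -m creep '[[[0.4,-0.4,0,-0.3,0,0,0],[0.4,-0.85,0,-0.65,0,0,0],[0.4,-1.3,0,-1.05,0,0,0],[0.4,-1.75,0,-1.45,0,0,0],[0.4,-2.14,0,-1.87,0,0,0]]]';python3 -m creep '[[[0.4,-0.62,0,-0.75,0,0,0],[0.4,-1.16,0,-1.54,0,0,0],[0.4,-1.64,0,-2.38,0,0,0],[0.4,-2.04,0,-3.26,0,0,0],[0.4,-2.36,0,-4.16,0,0,0]]]';python3 -m creep '[[[0.4,-0.24,0,-0.7,0,0,0],[0.4,-0.36,0,-1.4,0,0,0],[0.4,-0.43,0,-2.1,0,0,0],[0.4,-0.46,0,-2.7,0,0,0],[0.4,-0.46,0,-3.2,0,0,0]]]';python3 -m creep '[[[0.4,0,0,-0.3,0,0,0],[0.4,0,0,-0.6,0,0,0],[0.4,0,0,-0.8,0,0,0],[0.4,0,0,-1.2,0,0,0],[0.4,0,0,-2.2,0,0,0]]]'; python3 -m creep '[[[0.4,-4,0,-1,0,0,0],[0.4,-9,0,-1,0,0,0],[0.4,-13,0,-1,0,0,0],[0.4,-13,4,-1,0,0,0],[0.4,-13,9,-1,0,0,0]]]';python3 - <<'E'
from h import *
goto([.57,-.187,.22],-.025)
E
```

```text
time: 6.5
ee_pos: [0.4251, 0.157, 0.0828]
tool_rot: [0.009, 0.707, 0.009, -0.707]
wrist_force: [0.2, 0.7, 2.0]
width: 0.0352
time: 7.12
ee_pos: [0.4671, 0.1581, 0.1063]
tool_rot: [0.009, 0.707, 0.009, -0.707]
wrist_force: [1.2, 0.4, 2.0]
width: 0.0349
time: 7.75
ee_pos: [0.4986, 0.1588, 0.1106]
tool_rot: [0.009, 0.707, 0.009, -0.707]
wrist_force: [2.0, 1.2, 2.5]
width: 0.0349
time: 8.38
ee_pos: [0.5195, 0.159, 0.1102]
tool_rot: [-0.009, -0.706, -0.009, 0.708]
wrist_force: [0.0, 0.3, -0.2]
width: 0.0353
time: 9.0
ee_pos: [0.5324, 0.0692, 0.2406]
tool_rot: [-0.01, -0.707, -0.01, 0.707]
wrist_force: [-0.0, -0.8, -0.4]
width: 0.0348
t 9.00 pos [0.5324 0.0692 0.2406] F [-0.  -0.8 -0.4]
shift cm [ 2.05 25.71 -3.05] turn deg [3.02 0.03 0.02]
```

```bash
python3 -m creep '[[[0.4,0,5.5,-0.8,0.6,0,0],[0.4,0,11,-1.6,1.2,0,0],[0.4,0,17,-2.4,2,0,0],[0.4,0,22,-3,3,0,0],[0.4,2,25.7,-3.05,3,0,0]]]';python3 -m creep '[[[0.4,5,0,0,0,0,0],[0.4,9,0,0,0,0,0],[0.4,11,0,0,0,0,0],[0.4,11,0,0,0,0,0],[0.4,11,0,0,0,0,0]]]';python3 - <<'E'
from h import *
goto([.537,-.187,.1105],-.025)
E
```

```text
time: 9.62
ee_pos: [0.5704, -0.189, 0.221]
tool_rot: [-0.01, 0.707, -0.01, -0.707]
wrist_force: [0.1, 0.2, -0.7]
width: 0.0349
time: 10.25
ee_pos: [0.5703, -0.1867, 0.1113]
tool_rot: [-0.009, 0.707, -0.009, -0.707]
wrist_force: [-0.4, 0.4, 0.4]
width: 0.0353
t 10.25 pos [ 0.5703 -0.1867  0.1113] F [-0.4  0.4  0.4]
shift cm [0.08 0.12 3.32] turn deg [-0.07 -0.03 -0.01]
```

```bash
python3 -m creep '[[[0.4,0.05,0.1,1.4,0,0,0],[0.4,0.05,0.1,2.4,0,0,0],[0.4,0.05,0.1,2.8,0,0,0],[0.4,0.05,0.1,3.1,0,0,0],[0.4,0.05,0.1,3.3,0,0,0]]]';python3 -m creep '[[[0.4,0,0,0.9,0,0,0],[0.4,0.07,0,1.9,0,0,0],[0.4,0.22,0,2.9,0,0,0],[0.4,0.46,0,3.8,0,0,0],[0.4,0.78,0,4.7,0,0,0]]]'; python3 - <<'E'
from h import *
import tilt
snap('scene','s4');tilt.tilt('s4',.5245,-.187)
d=dict(np.load('pics/s4.npz'));p=pts(d);h=cv2.cvtColor(d['img'],cv2.COLOR_RGB2HSV)
m=(p[...,0]>.6)&(p[...,0]<.7)&(abs(p[...,1]+.187)<.07)&(p[...,2]>.015)&(p[...,2]<.13);q=p[m]
print(q.min(0),q.max(0))
E
```

```text
time: 10.88
ee_pos: [0.5377, -0.1866, 0.1109]
tool_rot: [-0.009, 0.708, -0.009, -0.706]
wrist_force: [3.5, -0.5, 2.4]
width: 0.0351
time: 11.5
ee_pos: [0.489, -0.1854, 0.102]
tool_rot: [0.009, -0.707, 0.009, 0.707]
wrist_force: [3.4, 1.1, -1.1]
width: 0.0354
dark far: max z [ 0.626 -0.262  0.104]Traceback (most recent call last):
  File "<stdin>", line 3, in <module>
  File "tilt.py", line 7, in tilt
    q=p[w];c=q.mean(0);s=np.linalg.svd(q-c,full_matrices=False);nn=s[2][2];nn*=np.sign(nn[2]);print('front',len(q),c.round(3),nn.round(2),'tilt',np.degrees(np.arctan2(nn[2],np.hypot(*nn[:2]))).round(1))
                                                                   ~~~~^^^
IndexError: index 2 is out of bounds for axis 0 with size 2
```

```bash
python3 - <<'E'
from h import *
d=dict(np.load('pics/s4.npz'));p=pts(d);h=cv2.cvtColor(d['img'],cv2.COLOR_RGB2HSV)
m=(p[...,0]>.6)&(p[...,0]<.7)&(abs(p[...,1]+.187)<.06)&(p[...,2]>.01)&(p[...,2]<.15)&(h[...,1]>50);q=p[m]
print(q.min(0),q.max(0))
c=q.mean(0);n=np.linalg.svd(q-c,full_matrices=False)[2][2];print(c,n,len(q))
E
```

```text
[ 0.61876074 -0.24697088  0.06241217] [ 0.65011757 -0.12718721  0.11310737]
[ 0.63490041 -0.18863864  0.08925129] [-0.88669643  0.02104856 -0.46187271] 1351
```

Tilt is about 27.5°, as expected. Continuing to 60°.

```bash
python3 -m creep '[[[0.4,0.4,0,0.88,0,0,0],[0.4,0.88,0,1.72,0,0,0],[0.4,1.42,0,2.51,0,0,0],[0.4,2.04,0,3.26,0,0,0],[0.4,2.43,0,3.68,0,0,0]]]';python3 -m creep '[[[0.4,0.45,0,0.4,0,0,0],[0.4,0.9,0,0.8,0,0,0],[0.4,1.35,0,1.15,0,0,0],[0.4,1.7,0,1.4,0,0,0],[0.4,1.7,0,1.4,0,0,0]]]'; python3 - <<'E'
from h import *
import tilt
d=snap('scene','s5')
cv2.imwrite('pics/s5c.png',cv2.resize(d['img'][150:320,120:330,::-1],None,fx=3,fy=3))
tilt.tilt('s5',.5245,-.187)
E
```

```text
time: 12.18
ee_pos: [0.452, -0.1844, 0.0774]
tool_rot: [0.009, -0.707, 0.009, 0.707]
wrist_force: [1.7, -0.6, 0.7]
width: 0.0352
time: 12.8
ee_pos: [0.4384, -0.1841, 0.0606]
tool_rot: [0.009, -0.707, 0.009, 0.707]
wrist_force: [0.9, 0.8, 0.1]
width: 0.0352
dark far: max z [ 0.589 -0.228  0.127]
front 1688 [ 0.566 -0.19   0.136] [ 0.49 -0.01  0.87] tilt 60.9
```

View pics/s5c.png

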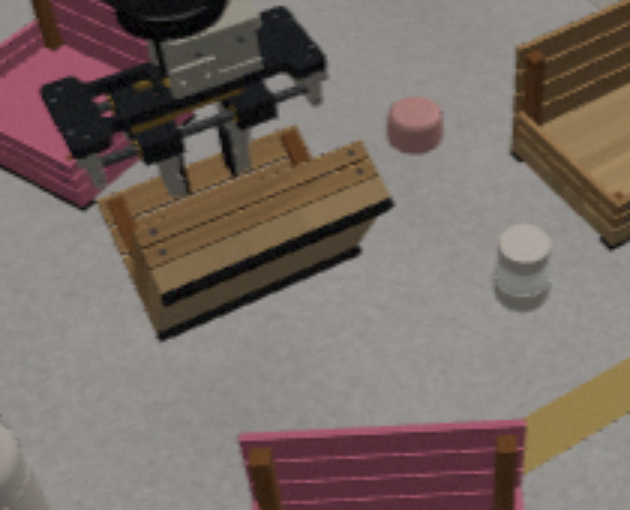

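The right crate's underside at crop (270,265) is bare, so the left crate is the branded one. Letting the right one down.

```bash
python3 -m creep '[[[0.4,-0.4,0,-0.3,0,0,0],[0.4,-0.8,0,-0.6,0,0,0],[0.4,-1.25,0,-1.0,0,0,0],[0.4,-1.7,0,-1.4,0,0,0],[0.4,-2.09,0,-1.82,0,0,0]]]';python3 -m creep '[[[0.4,-0.62,0,-0.75,0,0,0],[0.4,-1.16,0,-1.54,0,0,0],[0.4,-1.64,0,-2.38,0,0,0],[0.4,-2.04,0,-3.26,0,0,0],[0.4,-2.36,0,-4.16,0,0,0]]]';python3 -m creep '[[[0.4,-0.24,0,-0.7,0,0,0],[0.4,-0.36,0,-1.4,0,0,0],[0.4,-0.43,0,-2.1,0,0,0],[0.4,-0.46,0,-2.7,0,0,0],[0.4,-0.46,0,-3.2,0,0,0]]]';python3 -m creep '[[[0.4,0,0,-0.3,0,0,0],[0.4,0,0,-0.6,0,0,0],[0.4,0,0,-0.8,0,0,0],[0.4,0,0,-1.2,0,0,0],[0.4,0,0,-2.2,0,0,0]]]'; python3 -m creep '[[[0.4,-4,0,-1,0,0,0],[0.4,-9,0,-1,0,0,0],[0.4,-13,0,-1,0,0,0],[0.4,-15,0,3,0,0,0],[0.4,-15,0,8,0,0,0]]]';python3 - <<'E'
from m import *
d=[snap('scene','s6')]
measure(d,(.047,.267),(.45,.673));measure(d,(-.297,-.077),(.45,.7))
goto([.43,.157,.20],.026)
E
```

```text
time: 13.48
ee_pos: [0.4577, -0.1846, 0.0824]
tool_rot: [-0.009, 0.707, -0.009, -0.707]
wrist_force: [0.5, -0.5, 2.1]
width: 0.0352
time: 14.1
ee_pos: [0.4997, -0.1857, 0.1059]
tool_rot: [-0.009, 0.707, -0.009, -0.707]
wrist_force: [1.1, -0.9, 1.9]
width: 0.0349
time: 14.72
ee_pos: [0.5312, -0.1865, 0.1101]
tool_rot: [-0.009, 0.707, -0.009, -0.707]
wrist_force: [1.8, -0.3, 1.8]
width: 0.0349
time: 15.35
ee_pos: [0.5516, -0.187, 0.1095]
tool_rot: [0.01, -0.706, 0.009, 0.708]
wrist_force: [0.5, 0.4, -0.4]
width: 0.035
time: 15.98
ee_pos: [0.4726, -0.185, 0.2609]
tool_rot: [-0.009, 0.707, -0.009, -0.707]
wrist_force: [-0.3, -0.5, -0.4]
width: 0.0346
all 4380 [0.489 0.07  0.012] [0.635 0.245 0.124] ([[489, 243], [492, 70], [636, 72], [632, 245]], np.float64(1.1))
back 851 [0.489 0.071 0.075] [0.515 0.24  0.124] ([[488, 240], [493, 71], [515, 71], [510, 240]], np.float64(1.7))
top 269 [0.489 0.071 0.112] [0.512 0.24  0.124] ([[488, 240], [493, 71], [513, 71], [508, 240]], np.float64(1.8))
all 6491 [ 0.521 -0.274  0.012] [ 0.667 -0.102  0.124] ([[519, -271], [663, -275], [668, -105], [524, -101]], np.float64(88.5))
back 1321 [ 0.521 -0.271  0.075] [ 0.545 -0.104  0.124] ([[519, -271], [542, -271], [546, -104], [523, -104]], np.float64(88.6))
top 447 [ 0.521 -0.271  0.112] [ 0.545 -0.104  0.124] ([[519, -271], [541, -271], [546, -104], [524, -104]], np.float64(88.3))
t 16.02 pos [ 0.466  -0.1846  0.2603] F [-9.1  0.9 -5.2]
shift cm [  6.09 -34.04   4.53] turn deg [-3.07  0.12  0.1 ]
```

```bash
python3 -m creep '[[[1,0,-6,0,0,0,0],[1,0,-12,0,0,0,0],[1,0,-18,0,0,0,0],[1,0,-24,0,0,0,0],[1,0,-30,0,0,0,0]]]';python3 - <<'E'
from h import *
goto([.44,.157,.20],0.0,35)
E
```

```text
time: 16.65
ee_pos: [0.4799, 0.1167, 0.2599]
tool_rot: [0.009, -0.707, 0.009, 0.707]
wrist_force: [2.5, -0.2, -0.2]
width: 0.0797
t 16.65 pos [0.4799 0.1167 0.2599] F [ 2.5 -0.2 -0.2]
shift cm [ 5.99 -3.92  4.09] turn deg [-1.45 35.06 -0.49]
```

```bash
python3 -m creep '[[[1,0,-2,1.5,-0.4,9,-0.1],[1,1,-3.9,3,-0.8,18,-0.2],[1,3,-3.9,4.1,-1.2,27,-0.4],[1,6,-3.9,4.1,-1.45,35.1,-0.5],[1,6,-3.9,4.1,-1.45,35.1,-0.5]]]';python3 - <<'E'
from h import *
goto([.447,.157,.03],0.0,35)
E
```

```text
time: 17.27
ee_pos: [0.4583, 0.1714, 0.2436]
tool_rot: [0.002, 0.875, -0.004, -0.483]
wrist_force: [-0.6, -1.8, 0.0]
width: 0.0876
t 17.27 pos [0.4583 0.1714 0.2436] F [-0.6 -1.8  0. ]
shift cm [17.48  1.29 12.34] turn deg [ 0.02  2.81 -0.5 ]
```

```bash
python3 -m creep '[[[1,0,0,0,0,0,0],[1,0,0,0,0,0,0],[1,0,0,0,0,0,0],[1,0,0,0,0,0,0],[1,0,0,0,0,0,0]]]';python3 - <<'E'
from h import *
goto([.445,.157,.03],0.0,35)
print(observe()['joint_pos'].round(2))
E
```

```text
time: 17.9
ee_pos: [0.4573, 0.1678, 0.2402]
tool_rot: [0.003, 0.874, -0.006, -0.486]
wrist_force: [-0.0, 0.4, -0.2]
width: 0.0872
t 17.90 pos [0.4573 0.1678 0.2402] F [-0.   0.4 -0.2]
shift cm [17.22  0.84 12.14] turn deg [-0.03  3.15 -0.82]
[ 1.03 -0.25 -1.02  0.81 -0.68 -0.08]
```

```bash
python3 -m creep '[[[1,3,0.4,2,0,0,0],[1,6,0.8,4.2,0,0,0],[1,8,0.8,5.7,0,0,0],[1,8,0.8,5.7,0,0,0],[1,8,0.8,5.7,0,0,0]]]';python3 - <<'E'
from h import *
goto([.45,.157,.03],0.0,32)
print(observe()['joint_pos'].round(2))
E
```

```text
time: 18.52
ee_pos: [0.4741, 0.1758, 0.1891]
tool_rot: [0.007, 0.856, -0.014, -0.516]
wrist_force: [0.5, 0.0, -0.4]
width: 0.0874
t 18.52 pos [0.4741 0.1758 0.1891] F [ 0.5  0.  -0.4]
shift cm [13.01  1.49  9.55] turn deg [-0.07  4.19 -1.86]
[ 0.94 -0.12 -1.02  0.83 -0.56 -0.07]
```

```bash
python3 - <<'E'
from h import *
goto([.455,.157,.16],0.0,18)
E
python3 -m creep '[[[1,0,0,0,0,-9,-0.8],[1,0,0,0,0,-10,-1.6],[1,0,0,0,0,-10,-1.8],[1,0,0,0,0,-10,-1.8],[1,0,0,0,0,-10,-1.8]]]';python3 - <<'E'
from h import *
goto([.455,.157,.14],0.0,18)
print(observe()['joint_pos'].round(2))
E
```

```text
t 18.52 pos [0.4741 0.1758 0.1891] F [ 0.5  0.  -0.4]
shift cm [1.75 1.84 3.05] turn deg [-0.29 -9.8  -1.84]
time: 19.15
ee_pos: [0.4737, 0.1752, 0.1888]
tool_rot: [-0.002, 0.808, -0.002, -0.589]
wrist_force: [-0.3, -0.4, -1.4]
width: 0.0879
t 19.15 pos [0.4737 0.1752 0.1888] F [-0.3 -0.4 -1.4]
shift cm [4.07 1.83 3.27] turn deg [-0.27  0.16 -0.06]
[ 0.92 -0.07 -0.79  0.39 -0.7   0.37]
```

```bash
python3 -m creep '[[[1,1.3,0.6,1.1,0,0,0],[1,2.6,1.2,2.2,0,0,0],[1,4.1,1.8,3.3,0,0,0],[1,4.1,1.8,3.3,0,0,0],[1,4.1,1.8,3.3,0,0,0]]]';python3 - <<'E'
from h import *
goto([.455,.157,.057],0.0,18)
goto([.455,.157,.057],0.0,22)
print(observe()['joint_pos'].round(2))
E
```

```text
time: 19.77
ee_pos: [0.4555, 0.1585, 0.1405]
tool_rot: [-0.002, 0.808, -0.001, -0.589]
wrist_force: [0.1, -0.1, 0.8]
width: 0.0874
t 19.77 pos [0.4555 0.1585 0.1405] F [ 0.1 -0.1  0.8]
shift cm [7.93 0.16 2.61] turn deg [-0.28  0.15  0.02]
t 19.77 pos [0.4555 0.1585 0.1405] F [ 0.1 -0.1  0.8]
shift cm [7.93 0.16 2.61] turn deg [-0.28  4.15  0.01]
[ 0.91 -0.05 -0.93  0.48 -0.55  0.27]
```

```bash
python3 -m creep '[[[1,2,0.1,0.65,0,0,0],[1,4,0.15,1.3,0,0,0],[1,6,0.15,1.95,0,0,0],[1,7.9,0.15,2.6,-0.2,0,0],[1,7.9,0.15,2.6,-0.2,0,0]]]';python3 - <<'E'
from h import *
goto([.455,.157,.057],0.0,18)
print(observe()['joint_pos'].round(2))
d=snap('scene','s7'); cv2.imwrite('pics/s7c.png',cv2.resize(d['img'][80:240,240:420,::-1],None,fx=4,fy=3.7))
E
```

```text
time: 20.4
ee_pos: [0.4655, 0.161, 0.0724]
tool_rot: [0.0, 0.798, -0.002, -0.602]
wrist_force: [-0.2, 1.0, -0.3]
width: 0.0871
t 20.40 pos [0.4655 0.161  0.0724] F [-0.2  1.  -0.3]
shift cm [1.19 0.4  1.44] turn deg [-0.1   2.07 -0.17]
[ 0.82  0.09 -1.02  0.65 -0.34  0.15]
```

View pics/s7c.png

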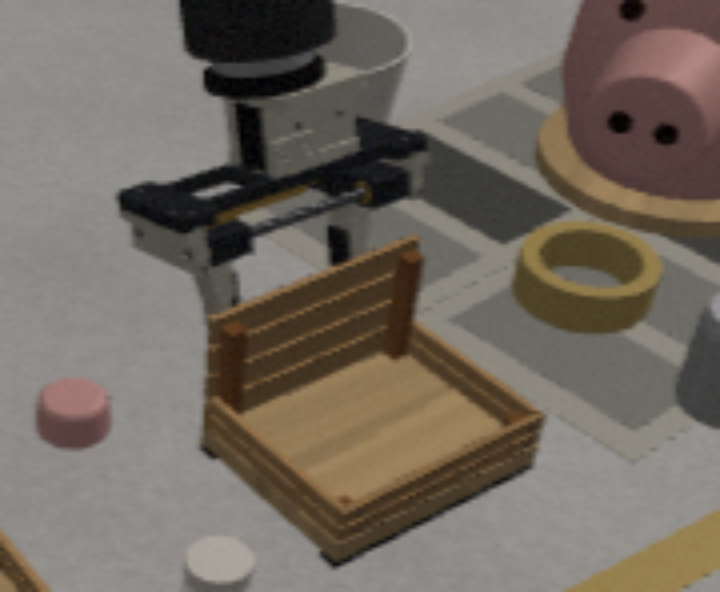

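The view shows the open fingers behind the high back at crop (225,290) and (345,235), clear of it. Joint 3 is at its limit, so I'll use a smaller tilt.

```bash
python3 -m creep '[[[1,0,0.3,0,0,-2,0],[1,0,0.3,0,0,-4,-0.1],[1,0.7,0.3,0.2,0,-4,-0.1],[1,1.4,0.3,0.3,0,-4,-0.1],[1,1.4,0.3,0.3,0,-4,-0.1]]]';python3 - <<'E'
from h import *
goto([.475,.157,.058],0.0,12)
print(observe()['joint_pos'].round(2))
E
```

```text
time: 21.08
ee_pos: [0.4652, 0.1569, 0.0576]
tool_rot: [0.0, 0.777, -0.001, -0.63]
wrist_force: [0.6, -0.1, -0.6]
width: 0.0876
t 21.07 pos [0.4652 0.1569 0.0576] F [ 0.6 -0.1 -0.6]
shift cm [ 0.17 -0.01 -0.96] turn deg [-0.08  0.09 -0.1 ]
[ 0.82  0.14 -0.91  0.4  -0.4   0.39]
```

```bash
python3 -m creep '[[[1,0.21,0,-0.98,0,0,0],[1,0.33,0,-1.56,0,0,0],[1,0.46,0,-2.15,0,0,0],[1,0.58,0,-2.74,0,0,0],[1,0.73,0,-3.42,0,0,0]]]';python3 - <<'E'
from m import *
goto([.52,.157,.05],0.0,25)
measure([snap('scene','s8')],(.047,.267),(.46,.70))
E
```

```text
time: 21.7
ee_pos: [0.5006, 0.1572, 0.0585]
tool_rot: [-0.001, 0.777, -0.001, -0.63]
wrist_force: [-11.3, 0.1, 9.6]
width: 0.0878
t 21.70 pos [0.5006 0.1572 0.0585] F [-11.3   0.1   9.6]
shift cm [ 1.23  0.01 -1.72] turn deg [-0.12 13.09 -0.08]
all 4529 [0.483 0.068 0.012] [0.651 0.241 0.138] ([[483, 240], [484, 67], [652, 68], [651, 241]], np.float64(0.3))
back 893 [0.483 0.069 0.075] [0.529 0.239 0.138] ([[483, 69], [529, 69], [529, 239], [483, 240]], np.float64(89.8))
top 300 [0.5   0.069 0.112] [0.528 0.239 0.138] ([[499, 70], [527, 69], [528, 239], [500, 240]], np.float64(89.7))
```

The contact was too high: the back rose to 138 mm, so the crate started to rock forward. I'll back off slowly and push low from inside instead, against the front board.

```bash
python3 -m creep '[[[1,-0.08,0,0.39,0,0,0],[1,-0.17,0,0.8,0,0,0],[1,-0.3,0,1.4,0,0,0],[1,-0.46,0,2.15,0,0,0],[1,-0.73,0,3.42,0,0,0]]]';python3 - <<'E'
from m import *
measure([snap('scene','s9')],(.047,.267),(.46,.70))
goto([.455,.157,.20],0.0,0)
E
```

```text
time: 22.38
ee_pos: [0.4655, 0.1581, 0.0586]
tool_rot: [-0.001, 0.777, -0.001, -0.629]
wrist_force: [-0.7, 0.4, 0.8]
width: 0.0877
all 4533 [0.462 0.068 0.012] [0.652 0.241 0.138] ([[462, 240], [463, 67], [653, 68], [651, 242]], np.float64(0.5))
back 883 [0.466 0.069 0.075] [0.53  0.238 0.138] ([[466, 238], [466, 69], [530, 69], [530, 238]], np.float64(0.0))
top 282 [0.477 0.069 0.112] [0.53  0.238 0.138] ([[477, 237], [478, 69], [530, 69], [529, 238]], np.float64(0.4))
t 22.43 pos [0.464  0.1572 0.0584] F [-1.7 -1.2 -0.8]
shift cm [-14.04   0.02  -2.05] turn deg [ -0.14 -11.94  -0.02]
```

```bash
python3 - <<'E'
from h import *
for n in('s6','s8','s9'):
    d=dict(np.load(f'pics/{n}.npz'));p=pts(d);h=cv2.cvtColor(d['img'],cv2.COLOR_RGB2HSV)
    m=(p[...,1]>.05)&(p[...,1]<.26)&(h[...,0]>8)&(h[...,0]<24)&(h[...,1]>60)&(p[...,2]<.15)
    a=m&(p[...,0]>.48)&(p[...,0]<.54)&(p[...,2]>.09);b=m&(p[...,0]>.57)&(p[...,0]<.61)&(p[...,2]<.03)&(abs(p[...,1]-.157)<.05)
    c=m&(p[...,0]>.62)&(p[...,2]>.045)&(p[...,2]<.07)
    q=p[b];A=np.c_[q[:,:2],np.ones(len(q))];f=np.linalg.lstsq(A,q[:,2],rcond=None)[0]
    print(n,np.percentile(p[a][:,2],[50,98,100]).round(4),'floor plane',f.round(3),'front rim z',np.percentile(p[c][:,2],[50,98]).round(4) if c.any() else None)
E
```

```text
s6 [0.1096 0.123  0.1244] floor plane [ 0.003 -0.001  0.023] front rim z [0.0521 0.0552]
s8 [0.1103 0.1378 0.1497] floor plane [-0.003  0.002  0.026] front rim z [0.052  0.0556]
s9 [0.1103 0.1239 0.1494] floor plane [-0.    -0.     0.024] front rim z [0.0523 0.0558]
```

The floor plane stayed flat. The 138 mm points belong to the gripper, so the crate slid upright by 20 mm. I'll continue from behind, with more tilt and lower, now that the arm has room.

```bash
python3 - <<'E'
from h import *
goto([.489,.157,.055],0.0,22)
E
python3 -m creep '[[[1,0.2,0,-0.9,0,3,0],[1,0.5,0,-1.8,0,6,0],[1,0.8,0,-2.4,0,10,0],[1,0.8,0,-2.4,0,10,0],[1,0.8,0,-2.4,0,10,0]]]'; python3 - <<'E'
from h import *
goto([.489,.157,.045],0.0,26)
print(observe()['joint_pos'].round(2))
E
```

```text
t 22.43 pos [0.464  0.1572 0.0584] F [-1.7 -1.2 -0.8]
shift cm [ 0.85  0.01 -2.38] turn deg [-0.13 10.06 -0.04]
time: 23.05
ee_pos: [0.5063, 0.1648, 0.082]
tool_rot: [0.001, 0.814, -0.003, -0.58]
wrist_force: [-3.4, -0.2, -0.7]
width: 0.0881
t 23.05 pos [0.5063 0.1648 0.082 ] F [-3.4 -0.2 -0.7]
shift cm [2.93 0.77 2.84] turn deg [-0.09  6.95 -0.39]
[ 0.71  0.12 -1.02  0.88 -0.29  0.03]
```

```bash
python3 -m creep '[[[1,-0.2,0,0.5,0,-4,0],[0.65,-3.2,0,0.1,0,-10,0],[0.65,-8,0,-1.5,0,-19,0],[0.65,-13,0,-3.5,0,-19,0],[0.65,-16,0,-4.6,0,-19,-0.4]]]';python3 - <<'E'
from m import *
goto([.62,.156,.16],0.0,0)
measure([snap('scene','s10')],(.047,.267),(.46,.70))
E
```

```text
time: 23.68
ee_pos: [0.499, 0.1683, 0.2511]
tool_rot: [-0.002, 0.707, 0.001, -0.707]
wrist_force: [1.1, -0.1, -1.7]
width: 0.0584
t 23.68 pos [0.499  0.1683 0.2511] F [ 1.1 -0.1 -1.7]
shift cm [  9.11   1.26 -12.09] turn deg [-0.09 -0.06  0.28]
all 4549 [0.516 0.068 0.012] [0.66  0.24  0.125] ([[516, 68], [660, 68], [660, 239], [517, 240]], np.float64(89.9))
back 872 [0.516 0.068 0.075] [0.538 0.237 0.125] ([[516, 68], [538, 68], [538, 237], [517, 237]], np.float64(89.9))
top 285 [0.516 0.068 0.112] [0.537 0.237 0.125] ([[516, 68], [537, 68], [538, 237], [517, 237]], np.float64(89.9))
```

```bash
python3 -m creep '[[[0.65,0,0.4,-3,0,0,0],[0.65,0,0.8,-6,0,0,0],[0.65,0,1.4,-10,0,0,0],[0.65,4,1.4,-11.8,0,0,0.2],[0.65,9,1.4,-11.8,0,0,0.2]]]';python3 -m creep '[[[0.65,4,0,0,0,0,0],[0.65,8,0,0,0,0,0],[0.65,11,0,0,0,0,0],[0.65,12.3,0,0,0,0,0],[0.65,12.3,0,0,0,0,0]]]'; python3 - <<'E'
from h import *
goto([.644,.154,.036],0.0,0)
E
```

```text
time: 24.35
ee_pos: [0.617, 0.1528, 0.1571]
tool_rot: [-0.001, 0.708, -0.001, -0.706]
wrist_force: [-0.0, 0.9, -0.8]
width: 0.0569
time: 24.98
ee_pos: [0.616, 0.1517, 0.0352]
tool_rot: [0.0, 0.707, -0.002, -0.707]
wrist_force: [-0.3, -0.1, 0.9]
width: 0.0569
t 24.98 pos [0.616  0.1517 0.0352] F [-0.3 -0.1  0.9]
shift cm [-0.08 -0.23 -2.8 ] turn deg [-0.14 -0.02 -0.17]
```

```bash
python3 -m creep '[[[0.65,0,-0.1,-1.2,0,0,0],[0.65,0,-0.2,-2.4,0,0,0],[0.65,0,-0.2,-3.2,0,0,0],[0.65,0,-0.2,-4.2,0,0,0],[0.65,0,-0.2,-5.2,0,0,0]]]';python3 -m creep '[[[0.65,0,0,-0.8,0,0,0],[0.65,0,0,-1.6,0,0,0],[0.65,0,0,-2.4,0,0,0],[0.65,0,0,-3,0,0,0],[0.65,0,0,-3,0,0,0]]]'; python3 - <<'E'
from m import *
goto([.73,.154,.036],0.0,0)
measure([snap('top','t11')],(.047,.267),(.5,.723));measure([snap('scene','s11')],(.047,.267),(.5,.723))
E
```

```text
time: 25.6
ee_pos: [0.6682, 0.1532, 0.0365]
tool_rot: [-0.0, 0.707, -0.002, -0.707]
wrist_force: [-6.6, 0.6, 2.5]
width: 0.0572
time: 26.22
ee_pos: [0.6985, 0.1529, 0.0364]
tool_rot: [-0.0, 0.707, -0.002, -0.707]
wrist_force: [-6.3, 0.0, 3.9]
width: 0.057
t 26.23 pos [0.6985 0.1529 0.0364] F [-6.3  0.   3.9]
shift cm [ 0.04 -0.12 -3.14] turn deg [-0.2  -0.05 -0.15]
all 2608 [0.571 0.056 0.022] [0.721 0.238 0.14 ] ([[570, 57], [721, 56], [722, 238], [571, 238]], np.float64(89.9))
back 1214 [0.578 0.056 0.075] [0.721 0.238 0.14 ] ([[578, 57], [721, 56], [722, 237], [579, 238]], np.float64(89.8))
top 568 [0.591 0.056 0.112] [0.721 0.237 0.14 ] ([[591, 57], [721, 56], [721, 237], [592, 238]], np.float64(89.8))
all 2591 [0.572 0.059 0.012] [0.723 0.238 0.14 ] ([[571, 237], [572, 59], [723, 59], [723, 238]], np.float64(0.1))
back 752 [0.582 0.059 0.075] [0.723 0.226 0.14 ] ([[582, 60], [722, 58], [724, 225], [584, 227]], np.float64(89.3))
top 325 [0.592 0.059 0.112] [0.723 0.21  0.14 ] ([[591, 61], [722, 57], [727, 205], [597, 210]], np.float64(87.9))
```

```bash
python3 -m creep '[[[0.65,0,0,-0.8,0,0,0],[0.65,0,0,-1.6,0,0,0],[0.65,0,0,-2.4,0,0,0],[0.65,0,0,-3.15,0,0,0],[0.65,0,0,-3.15,0,0,0]]]'; python3 -m creep '[[[0.65,0,0,0.8,0,0,0],[0.65,0,0,2,0,0,0],[0.65,0,0,3,0,0,0],[0.65,-3,0,3,0,0,0],[0.65,-9,0,3,0,0,0]]]';python3 -m creep '[[[0.65,-6,0,2,0,0,0],[0.65,-12,0,7,0,0,0],[0.65,-16,0,12,0,0,0],[0.65,-16,0,17,0,0,0],[0.65,-16,0,22,0,0,0]]]'; python3 - <<'E'
from m import *
goto([.5,.154,.3],0.0,0)
for n in('top','scene'):
    d=snap(n,n+'F');p=pts(d);h=cv2.cvtColor(d['img'],cv2.COLOR_RGB2HSV)
    w=(p[...,2]>.012)&(p[...,2]<.14)&(p[...,1]>.03)&(p[...,1]<.28)&(p[...,0]>.54)&(p[...,0]<.8)&(h[...,1]>50)
    print(n,np.array(cv2.boxPoints(cv2.minAreaRect((p[w][:,:2]*1000).astype(np.float32)))).round().tolist(),p[w].max(0))
    measure([d],(-.297,-.077),(.45,.69))
    t=(h[...,0]>14)&(h[...,0]<30)&(h[...,1]>70)&(abs(p[...,2])<.006)&(p[...,0]>.69)&(p[...,0]<.8)&(p[...,1]<.36)&(p[...,1]>-.1)&((p[...,1]<.04)|(p[...,1]>.27))
    print('tape',np.polyfit(p[t][:,1],p[t][:,0],1))
    for k,q0 in dict(jar=(.624,-.012),snout=(.428,.012)).items():
        s=(abs(p[...,0]-q0[0])<.04)&(abs(p[...,1]-q0[1])<.04)&(p[...,2]>.02);print(k,p[s][:,:2].mean(0).round(3) if s.any() else None)
E
python3 -c "
import cv2;a=cv2.imread('pics/topF.png');b=cv2.imread('pics/sceneF.png')
import numpy as np;a=cv2.resize(a[70:280,90:440],(525,315));b=cv2.resize(b[100:380,90:470],(380,280));c=np.zeros((595,525,3),np.uint8);c[:315]=a;c[315:,:380]=b;cv2.imwrite('pics/F.png',c)"
```

```text
time: 26.95
ee_pos: [0.7301, 0.153, 0.0365]
tool_rot: [-0.0, 0.708, -0.002, -0.707]
wrist_force: [-6.0, 0.1, 5.5]
width: 0.0567
time: 27.58
ee_pos: [0.6981, 0.1531, 0.1243]
tool_rot: [-0.001, -0.706, 0.003, 0.708]
wrist_force: [0.7, 0.9, 0.7]
width: 0.0568
time: 28.2
ee_pos: [0.4782, 0.1547, 0.2872]
tool_rot: [-0.001, 0.709, -0.001, -0.705]
wrist_force: [0.1, 1.8, 0.1]
width: 0.0573
t 28.20 pos [0.4782 0.1547 0.2872] F [0.1 1.8 0.1]
shift cm [-1.27  0.06 -2.19] turn deg [-0.16 -0.32  0.01]
top [[594.0, 69.0], [736.0, 68.0], [737.0, 239.0], [595.0, 239.0]] [0.7362837  0.2386025  0.12547192]
all 3666 [ 0.522 -0.272  0.012] [ 0.665 -0.101  0.125] ([[522, -270], [662, -273], [667, -104], [526, -100]], np.float64(88.5))
back 465 [ 0.523 -0.269  0.075] [ 0.545 -0.101  0.125] ([[522, -269], [541, -269], [545, -101], [526, -100]], np.float64(88.7))
top 236 [ 0.523 -0.269  0.112] [ 0.544 -0.101  0.125] ([[521, -269], [539, -270], [544, -101], [527, -100]], np.float64(88.2))
tape [-0.00442531  0.74603199]
jar [ 0.627 -0.012]
snout [0.429 0.013]
scene [[592.0, 67.0], [735.0, 66.0], [736.0, 238.0], [593.0, 239.0]] [0.73531697 0.23887961 0.12439868]
all 6480 [ 0.52  -0.275  0.012] [ 0.667 -0.102  0.125] ([[520, -271], [664, -275], [668, -105], [525, -101]], np.float64(88.4))
back 1322 [ 0.52  -0.271  0.075] [ 0.546 -0.102  0.125] ([[520, -271], [542, -271], [547, -103], [524, -102]], np.float64(88.4))
top 445 [ 0.52  -0.271  0.112] [ 0.544 -0.102  0.125] ([[520, -271], [540, -271], [544, -103], [524, -102]], np.float64(88.4))
tape [-0.00839964  0.74543707]
jar [ 0.637 -0.017]
snout [0.433 0.01 ]
```

View pics/F.png

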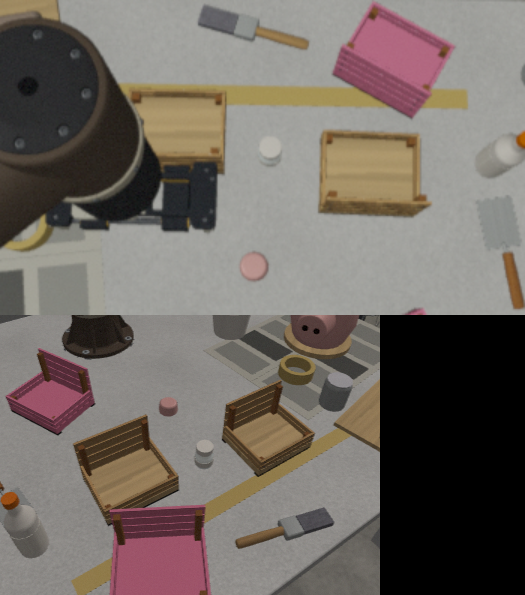

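The branded crate (lower picture, (268,435)) stands flat with its far edge at x≈0.7355. That is on the tape (0.726–0.764), but nearer its near border. I'll nudge it about 9 mm further to centre the edge.

```bash
python3 -m creep '[[[0.65,0,0,-5,0,0,0],[0.65,0,0,-10,0,0,0],[0.65,0,0,-15,0,0,0],[0.65,4,0,-20,0,0,0],[0.65,9,0,-22.4,0,0,0]]]';python3 -m creep '[[[0.65,5,0,0,0,0,0],[0.65,10,0,0,0,0,0],[0.65,14,0,0,0,0,0],[0.65,16,0,0,0,0,0],[0.65,16,0,0,0,0,0]]]';python3 - <<'E'
from h import *
goto([.739,.153,.0365],0.0,0)
E
```

```text
time: 28.92
ee_pos: [0.7069, 0.1537, 0.1953]
tool_rot: [-0.001, 0.709, -0.002, -0.705]
wrist_force: [-0.3, 0.8, -0.4]
width: 0.057
time: 29.55
ee_pos: [0.7038, 0.1531, 0.0351]
tool_rot: [0.0, 0.707, -0.002, -0.707]
wrist_force: [-1.3, -0.1, 1.5]
width: 0.057
t 29.55 pos [0.7038 0.1531 0.0351] F [-1.3 -0.1  1.5]
shift cm [-0.14  0.   -3.52] turn deg [-0.16 -0.03 -0.19]
```

```bash
python3 -m creep '[[[0.65,-0.1,0,-1.2,0,0,0],[0.65,-0.1,0,-2.2,0,0,0],[0.65,-0.1,0,-2.9,0,0,0],[0.65,-0.1,0,-3.5,0,0,0],[0.65,-0.1,0,-3.5,0,0,0]]]'; python3 -m creep '[[[0.65,0,0,0.8,0,0,0],[0.65,0,0,2,0,0,0],[0.65,0,0,3,0,0,0],[0.65,-3,0,3,0,0,0],[0.65,-9,0,3,0,0,0]]]';python3 -m creep '[[[0.65,-6,0,2,0,0,0],[0.65,-12,0,7,0,0,0],[0.65,-16,0,12,0,0,0],[0.65,-16,0,17,0,0,0],[0.65,-16,0,22,0,0,0]]]'; python3 - <<'E'
from m import *
print(observe()['wrist_force'].round(1))
for n in('top','scene'):
    d=snap(n,n+'G');p=pts(d);h=cv2.cvtColor(d['img'],cv2.COLOR_RGB2HSV)
    w=(p[...,2]>.012)&(p[...,2]<.14)&(p[...,1]>.03)&(p[...,1]<.28)&(p[...,0]>.54)&(p[...,0]<.8)&(h[...,1]>50)
    print(n,np.array(cv2.boxPoints(cv2.minAreaRect((p[w][:,:2]*1000).astype(np.float32)))).round().tolist(),p[w].max(0))
    f=w&(p[...,2]<.03)&(p[...,0]>.64)&(p[...,0]<.7);print('floor z',np.percentile(p[f][:,2],[10,50,90]).round(4))
# image shift check of surroundings
a=cv2.cvtColor(cv2.imread('pics/scene0.png'),cv2.COLOR_BGR2GRAY);b=cv2.cvtColor(cv2.imread('pics/sceneG.png'),cv2.COLOR_BGR2GRAY)
c=(cv2.GaussianBlur(cv2.absdiff(a,b),(5,5),0)>25).astype(np.uint8);n,_,s,_=cv2.connectedComponentsWithStats(c);print([tuple(x) for x in s[1:] if x[4]>15])
E
```

```text
time: 30.18
ee_pos: [0.7399, 0.1534, 0.039]
tool_rot: [-0.0, 0.708, -0.002, -0.706]
wrist_force: [-5.6, 0.7, 6.0]
width: 0.0572
time: 30.8
ee_pos: [0.7071, 0.1531, 0.1254]
tool_rot: [-0.001, -0.706, 0.003, 0.708]
wrist_force: [1.1, -0.0, 0.3]
width: 0.0573
time: 31.42
ee_pos: [0.4872, 0.1545, 0.2884]
tool_rot: [-0.001, 0.709, -0.001, -0.705]
wrist_force: [-0.8, 1.4, 0.9]
width: 0.0564
[-0.8  1.4  0.9]
top [[604.0, 68.0], [745.0, 67.0], [746.0, 238.0], [605.0, 239.0]] [0.74614479 0.23813981 0.12536309]
floor z [0.0202 0.0227 0.0253]
scene [[602.0, 240.0], [602.0, 66.0], [745.0, 66.0], [745.0, 240.0]] [0.7448748  0.23979921 0.12472578]
floor z [0.0223 0.0243 0.026 ]
[(np.int32(142), np.int32(0), np.int32(26), np.int32(58), np.int32(948)), (np.int32(197), np.int32(0), np.int32(25), np.int32(70), np.int32(1274)), (np.int32(309), np.int32(0), np.int32(45), np.int32(7), np.int32(242)), (np.int32(367), np.int32(0), np.int32(35), np.int32(45), np.int32(497)), (np.int32(402), np.int32(0), np.int32(33), np.int32(40), np.int32(555)), (np.int32(277), np.int32(6), np.int32(94), np.int32(91), np.int32(3847)), (np.int32(142), np.int32(62), np.int32(32), np.int32(38), np.int32(448)), (np.int32(181), np.int32(62), np.int32(10), np.int32(9), np.int32(28)), (np.int32(189), np.int32(72), np.int32(21), np.int32(28), np.int32(153)), (np.int32(289), np.int32(145), np.int32(119), np.int32(120), np.int32(5826)), (np.int32(313), np.int32(224), np.int32(8), np.int32(7), np.int32(35))]
```

The far edge is at 0.745, on the tape's centre and parallel to it. The bystanders look unchanged and the robot touches nothing.

```bash
python3 -c "
from cell import *
print(finish_job())"
```

```text
the job is handed in; nothing more can be done
None
```

The job is handed in: the left crate carries the pig's-head brand, and it now stands upright with its far bottom edge on the dispatch tape. It took about 31.5 s of the 72 s allowed.

**Tipping:** I tipped the left crate to about 61° and saw the brand, then let it down flat. I tipped the right crate to about 61°, saw bare plywood, and let it down flat too.

**Pushing:** I pushed the left crate about 25 mm from behind. Joint 3 then reached its limit and the fingers could not get low enough there. The rest I pushed low from inside, against its front board. On the first pass the edge stopped about 9 mm short of the tape's centre, so I nudged it on.

**Last checks:**
- **Branded crate:** both cameras put its far edge at x ≈ 0.745, and the tape's centre is at about 0.745. The two lie parallel within about 0.01 rad, and the crate is flat.
- **Other crate:** its far edge is about 60 mm short of the tape. It crept at most 3 mm during tipping.
- **Things around them:** comparing the first and last scene pictures shows changes only at the crate and, as I read it, the arm.

**Checks that disagreed:**
- While I pushed from behind, a 138 mm height reading looked like the crate rocking forward. The floor stayed flat and the reading came from the gripper.
- A later move from behind drifted up and touched the back at 82 mm, with about 3 N. The crate stayed flat.
- The two cameras differed by about 10 mm on the jar's position, because each sees a different side of it.

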